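Sweep the drilling offcuts into the catch frame

ROBOT

A 6-joint arm with a two-finger parallel gripper is mounted at the origin on the work surface. World frame = base frame: x ahead of the robot, y to its left, z up, the work surface at z = 0. Lengths are in mm, angles in rad, forces in N, time in s.
With the tool pointing down it reaches from about 350 to 775 mm from the base axis. Payload 5.5 kg.
Tool frame: the origin (TCP) lies on the mounting face of the last link; the fingertips stand 173 mm ahead of it and the grasp point (between the pads) lies 155 mm ahead of it; z points along the fingers, y is the line along which they close (so a half turn about z gives the same grasp; the last joint's range is limited). The gripper opens to 85 mm and grips with 20 to 120 N. Pads are 22 mm wide; open, the fingers measure 114 mm over their backs; the gripper's body (76 mm by 85 mm) begins 54 mm behind the grasp point. The pads swing forward as they close: fully open they stand 13 mm farther back than shut.
Start: joints at [-0.14, 0.313, 0.046, 1.304, 0, 1.431], TCP at [575.024, -0.013, 404.723] pointing down, gripper open.
Joint ranges: [-2.76, 2.76], [-0.86, 1.69], [-1.03, 1.26], [-2.2, 2.34], [-1.47, 1.5], [-3.14, 3.14]. Speed limits (rad/s): [2.57, 2.57, 3.14, 3.14, 3.14, 3.14].

INTERFACE

Orientations are given as a unit quaternion [w, x, y, z].
In Python, from workcell import ctrl, eyes gives the robot as it stands.
- The arm moves only by the tool jog_arm, never from a script. Its argument "targets" is a list of rows, each an object of numbers: "dx", "dy", "dz": the shift along the tool's x, y, z in mm; "wx", "wy", "wz": the turn, a rotation vector about the tool's x, y, z in rad; "jaw": the opening, from 0 (shut) to 1 (fully open). A call has 1 to 8 rows; each row is the pose to reach, as a shift and turn from the pose commanded when the call began, along the tool's axes at that moment; what a row does not reach only later rows make up. A row lasts 1/12 s, in which the tool goes at most 41.7 mm and 7.16 degrees, less where a joint would pass 70% of its speed; a pose out of reach is approached as far as the arm can. A call with a gripper value outside its range is refused whole. The fingers move at their own pace and stop on an object; "grip_force" is the grip in N (left out, the last holds). Time passes only in rows, so rows that repeat a pose let the fingers close. It gives the time, the measured TCP pose, the force, the opening and the grip force at its end, in the units of the state.
- ctrl.state(): the state, without advancing time (a new reading comes with each control period).
- eyes.snapshot(name): name is "scene" or "side" or "wrist"; returns the picture (384x512x3 uint8, red, green, blue); there is no depth.
- eyes.camera_model(name): a dict with "K" (3x3 intrinsics, pixels), "world_to_cam" (4x4, takes a point from world to camera coordinates); the wrist camera has in their place "tool_from_camera" (4x4, takes a point from camera to tool coordinates, whose origin is the TCP and whose axes are the flange's). Camera axes: x right, y up, looking along -z (the intrinsics and any distortion apply to the point x, -y, -z); pixel columns grow to the right and rows downward; lengths in mm; the calibration is good to about 2 mm. A picture is of the moment at which its call begins: read the wrist's pose just before it. camera_model takes no time and is no camera call.
- ctrl.finish_job(): hands the job in; it is judged then, once.
The state is a dict: "time_s": time; "joints": joint angles; "joint_velocities": joint speeds; "tau": joint torques, N m; "ee_pos": TCP position; "eef_rot": TCP orientation; "ft_force": force on the tool from outside, world axes, zero at the start; "ft_torque": the same for the moment, N m; "opening": finger opening in mm; "grip_force": force on a finger pad.
Only numpy, scipy, OpenCV 4.12 (cv2) and the standard library are available. Lean on these libraries where they do the work, as an engineer would, in place of code of your own. Each camera call takes 0.05 s, during which the arm holds its last target. There are 200 camera calls.

TASK

Clear up after drilling: with the fingers, sweep the two round wooden plugs and the red-topped offcut across the bench, through the open side of the blue catch frame, until all three lie flat and completely inside it. Push them along the bench only, do not pick them up, and leave the tape, tin, glue bottle, mug and tools where they are.

Things in the scene. Friction and masses are not known exactly. Their poses are not given: they have to be found in the camera images.
- frame: Catch frame fixed to the bench beyond the pieces: three blue plywood walls, 9 mm thick, 30 mm high, no floor, open on its -x side (roughly towards the robot, turned up to 20 degrees). Inside 120 mm (x) by 200 mm (y). Origin: centre of the inside, at bench height; x points to the back wall. Inner faces: back x = +60 mm, sides y = +-100 mm; open side x = -60 mm.
- frame_mouth (a point): Middle of the frame's open side, at bench height (60 mm before the frame's origin); same axes as the frame.
- plug_pale: Loose round wooden plug from a hole saw, flat on the bench: pale plywood with thin dark edge stripes, 48 mm diameter, 22 mm high, about 26 g, small black pilot hole on top. Origin: centre of its underside.
- plug_dark: Loose round wooden plug, same size as the pale one, but dark brown with thin pale edge stripes. Origin: centre of its underside.
- offcut: Loose rectangular wooden offcut with a red-painted top, 52 mm (its x) by 32 mm (its y) by 22 mm high, about 24 g, lying flat at any yaw. Origin: centre of its underside.
- tape: Roll of yellow tape lying flat, 72 mm diameter, 28 mm high, loose, to one side of the pieces. Origin: centre of its underside. To be left alone.
- tin: Closed steel and green tin of screws, 70 mm diameter, 50 mm high, standing loose on the other side of the pieces. Origin: centre of its underside. To be left alone.
- glue: Standing white glue bottle with red label and orange cap, 60 mm diameter, 160 mm high, beside the frame. Origin: centre of its underside. To be left alone.
- mug: Blue mug, 80 mm diameter, 90 mm high, on the other side of the frame. Origin: centre of its underside. To be left alone.
- screwdriver: Red-handled screwdriver lying far to the right. To be left alone.
- wrench: Steel wrench lying far to the left. To be left alone.

How it is judged (in metres and radians):
At the end, for the whole second after the job is handed in: Both plugs and the offcut lie flat on the bench and at rest (tilt below 0.25 rad, underside below 12 mm, below 20 mm/s) between the frame's three walls, their centres at least 22 mm (plugs) or 15 mm (offcut) inside its open side (x of plug_pale in the frame of frame between -0.038 and 0.06 m and y of plug_pale in the frame of frame between -0.1 and 0.1 m and height (world z) of each of plug_pale, plug_dark, offcut below 0.012 m and angle between each of plug_pale, plug_dark, offcut's own z axis and vertical below 0.25 rad and linear speed of each of plug_pale, plug_dark, offcut below 0.02 m/s and x of plug_dark in the frame of frame between -0.038 and 0.06 m and y of plug_dark in the frame of frame between -0.1 and 0.1 m and x of offcut in the frame of frame between -0.045 and 0.06 m and y of offcut in the frame of frame between -0.1 and 0.1 m); the robot touches nothing.
It fails at once if a plug or the offcut is lifted (underside more than 28 mm above the bench) (height (world z) of any of plug_pale, plug_dark, offcut above 0.028 m).
It fails at once if the tape, tin, glue bottle, mug, screwdriver or wrench is moved by more than 20 mm (distance of any of tape, tin, glue, mug, screwdriver, wrench from where it was at the start of the episode above 0.02 m).
It also fails if it takes over 70 s, if anything falls off the work surface, if the arm or the gripper's body presses on something with over 40 N, if the wrist force passes 120 N, or if a joint passes its speed limit or range.

## Working session

There is one attempt and no reset: what is moved stays moved. The work goes in short steps, Python scripts to look and compute and a tool call to move; the robot and the scene stay as the last step left them, time stands still between calls to the robot, and variables do not carry over. Pictures are saved under pics/ and viewed, at most 10 in all, crops included, and the job is handed in when it is done.

Besides the shell and the picture viewer there is one more tool, called after "Request:" as name(argument=value, ...), one argument or row to a line, values as JSON. jog_arm: Moves the arm, as the interface text tells. Its arguments: {"type":"object","properties":{"targets":{"type":"array","items":{"type":"object","properties":{"dx":{"type":"number"},"dy":{"type":"number"},"dz":{"type":"number"},"wx":{"type":"number"},"wy":{"type":"number"},"wz":{"type":"number"},"jaw":{"type":"number"}}}},"grip_force":{"type":"number"}},"required":["targets"]}

```bash
mkdir -p pics; ls; python3 - <<'E'
from workcell import ctrl, eyes
import cv2,numpy as np
np.set_printoptions(precision=3,suppress=True)
for n in("scene","wrist"):
    im=eyes.snapshot(n); cv2.imwrite(f"pics/{n}0.png",im[:,:,::-1]); m=eyes.camera_model(n); print(n,m)
print(ctrl.state())
E
```

```text
pics
scene {'K': array([[435.59 ,   0.   , 257.732],
       [  0.   , 435.59 , 186.777],
       [  0.   ,   0.   ,   1.   ]]), 'world_to_cam': array([[    0.752,     0.659,     0.001,  -434.2  ],
       [   -0.442,     0.503,     0.742,   232.044],
       [    0.488,    -0.559,     0.67 , -1766.335],
       [    0.   ,     0.   ,     0.   ,     1.   ]])}
wrist {'K': array([[302.49 ,   0.   , 258.854],
       [  0.   , 302.49 , 191.007],
       [  0.   ,   0.   ,   1.   ]]), 'tool_from_camera': array([[-0.001,  0.965,  0.261, 66.301],
       [ 1.   ,  0.001,  0.001,  0.118],
       [ 0.001,  0.261, -0.965, 31.279],
       [ 0.   ,  0.   ,  0.   ,  1.   ]])}
{'time_s': 0.1, 'joints': array([-0.14 ,  0.314,  0.045,  1.304,  0.   ,  1.431]), 'joint_velocities': array([ 0.001, -0.001,  0.001, -0.001, -0.   , -0.002]), 'tau': array([  0.004, -48.173,  29.924,   0.013,  -0.   ,   0.   ]), 'ee_pos': array([574.824,   0.034, 403.91 ]), 'eef_rot': array([-0.001,  0.707,  0.707, -0.   ]), 'ft_force': array([0.571, 0.697, 0.779]), 'ft_torque': array([-0.023,  0.002,  0.055]), 'grip_force': 0.0, 'opening': 85.34123110857944}
```

View pics/scene0.png

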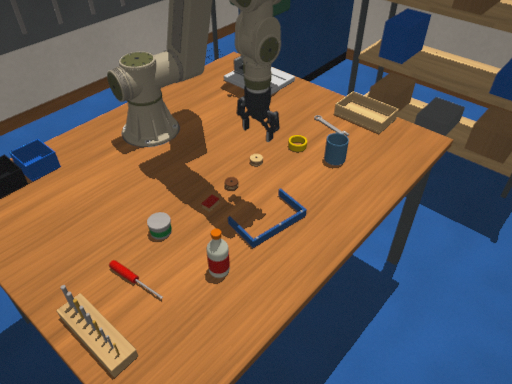

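View pics/wrist0.png

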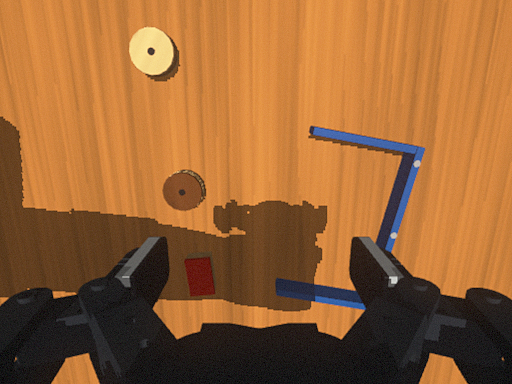

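The wrist view shows the pale plug at (152,51), dark plug at (182,191), red offcut at (200,276), and the frame to the right: the +y wall from (312,130) to the corner (422,149), and the -y wall end at (278,287). The scene view shows the tape at (298,143), tin at (160,226), glue at (218,258) and mug at (336,150).

```bash
cat > h.py <<'E'
from workcell import ctrl, eyes
import cv2,numpy as np
from scipy.spatial.transform import Rotation as R
np.set_printoptions(precision=1,suppress=True)
def T(s):
    q=s['eef_rot']; M=np.eye(4); M[:3,:3]=R.from_quat([q[1],q[2],q[3],q[0]]).as_matrix(); M[:3,3]=s['ee_pos']; return M
def cam(n,s=None):
    m=eyes.camera_model(n)
    return m['K'],(T(s)@m['tool_from_camera'] if n=='wrist' else np.linalg.inv(m['world_to_cam']))
def ray(px,z,K,C):
    d=C[:3,:3]@np.array([(px[0]-K[0,2])/K[0,0],-(px[1]-K[1,2])/K[1,1],-1]); o=C[:3,3]
    return (o+d*(z-o[2])/d[2])[:2]
def blobs(mask,amin=60):
    cs,_=cv2.findContours(mask.astype(np.uint8),cv2.RETR_EXTERNAL,cv2.CHAIN_APPROX_NONE)
    return [c for c in cs if cv2.contourArea(c)>amin]
E
python3 - <<'E'
from h import *
s=ctrl.state(); im=cv2.imread('pics/wrist0.png'); K,C=cam('wrist',s)
hsv=cv2.cvtColor(im,cv2.COLOR_BGR2HSV).astype(int);h,sa,v=hsv[...,0],hsv[...,1],hsv[...,2]
for p in[(140,40),(175,180),(200,276),(360,140),(400,200),(320,295),(250,50)]: print(p,hsv[p[1],p[0]])
for n,p in dict(pale=(151,51),dark=(182,191)).items(): print(n,ray(p,22,K,C))
for c in blobs(((h<6)|(h>174))&(sa>180)&(v>60)):
    r=cv2.minAreaRect(c); print('red',r[0],ray(r[0],22,K,C),[ray(b,22,K,C) for b in cv2.boxPoints(r)])
for c in blobs((h>100)&(h<125)&(sa>130)):
    a=cv2.approxPolyDP(c,3,True)[:,0]; print('blue'); [print(p,ray(p,30,K,C),ray(p,0,K,C)) for p in a]
K,C=cam('scene')
for n,p,z in[('tape',(298,140),28),('tin',(159,220),50),('glue',(216,234),160),('mug',(337,138),90),('pale',(257,158),22),('dark',(231,182),22),('red',(211,201),22),('fr -y end',(231,218),30),('fr +y end',(282,193),30),('cornR',(305,210),30),('cornB',(252,241),30)]: print(n,ray(p,z,K,C))
E
```

```text
(140, 40) [ 22 110 245]
(175, 180) [ 12 178 135]
(200, 276) [  3 200 102]
(360, 140) [111 153 170]
(400, 200) [116  91  90]
(320, 295) [116 110  58]
(250, 50) [ 14 181 209]
pale [459.  126.5]
dark [481.7 -28.4]
red (199.50003051757812, 276.0000305175781) [ 496.8 -142.8] [array([ 478.5, -118.8]), array([ 510.2, -113.4]), array([ 515.6, -167.6]), array([ 482.7, -173.5])]
blue
[309 299] [ 639.  -171.5] [ 644.6 -192.3]
[365 309] [ 713.  -186.5] [ 725.1 -208.6]
[354 291] [ 696.4 -159.6] [ 707.1 -179.4]
[314 285] [ 644.5 -150.9] [ 650.6 -169.9]
[345 290] [ 684.7 -158.2] [ 694.3 -177.8]
[345 298] [ 685.6 -170. ] [ 695.3 -190.7]
[351 291] [ 692.6 -159.6] [ 702.9 -179.4]
[353 300] [ 696.2 -172.9] [ 706.8 -193.9]
[318 294] [ 650.3 -164.1] [ 656.9 -184.2]
[314 300] [ 645.6 -173. ] [ 651.7 -193.9]
blue
[389 234] [732.6 -80.6] [746.5 -93.4]
[385 249] [ 729.9 -100.6] [ 743.5 -115.2]
[390 252] [ 736.6 -104.6] [ 750.7 -119.6]
[394 239] [739.5 -87.2] [ 753.9 -100.6]
blue
[412 163] [749.2   6.9] [764.5   1.7]
[390 232] [733.6 -78. ] [747.5 -90.6]
[397 231] [741.9 -76.7] [756.5 -89.2]
[418 167] [756.7   2.2] [772.6  -3.4]
blue
[313 132] [634.4  41.8] [639.7  39.7]
[415 151] [750.8  20.6] [766.2  16.6]
[413 161] [750.    9.2] [765.4   4.2]
[420 160] [757.9  10.3] [773.9   5.4]
[424 149] [760.6  22.8] [776.9  19. ]
[317 127] [638.6  47.3] [644.2  45.6]
tape [514.6 305.2]
tin [ 464.8 -327. ]
glue [ 710.4 -317.4]
mug [661.9 337. ]
pale [464.9 124. ]
dark [485.4 -34.6]
red [ 501.3 -145.6]
fr -y end [ 609.4 -163.3]
fr +y end [657.   30.8]
cornR [761.7  17.1]
cornB [ 721.2 -190.3]
```

Request:
jog_arm(
  targets=[
    {"dx":-5,"dy":-35,"wz":-0.12,"jaw":0.47},
    {"dx":-10,"dy":-70,"wz":-0.24,"jaw":0.47},
    {"dx":-15,"dy":-105,"wz":-0.36,"jaw":0.47},
    {"dx":-19,"dy":-142,"wz":-0.48,"jaw":0.47},
    {"dx":-19,"dy":-142,"dz":30,"wz":-0.6,"jaw":0.47},
    {"dx":-19,"dy":-142,"dz":60,"wz":-0.72,"jaw":0.47},
    {"dx":-19,"dy":-142,"dz":90,"wz":-0.84,"jaw":0.47},
    {"dx":-19,"dy":-142,"dz":120,"wz":-0.96,"jaw":0.47},
  ],
)

```text
validation failed for argument at $.ta...
```

Request:
jog_arm(
  targets=[
    {"wz":-0.12},
    {"wz":-0.24},
    {"wz":-0.36},
    {"wz":-0.43},
    {"wz":-0.43},
    {"wz":-0.43},
  ],
)

```text
validation failed for argument at $.ta...
```

```bash
python3 - <<'E'
from h import *
s=ctrl.state(); print(s['time_s'],s['ee_pos'],s['opening'],T(s)[:3,:3])
im=eyes.snapshot('wrist'); cv2.imwrite('pics/w1.png',im[:,:,::-1]); K,C=cam('wrist',s)
hsv=cv2.cvtColor(im,cv2.COLOR_RGB2HSV).astype(int);h,sa,v=hsv[...,0],hsv[...,1],hsv[...,2]
for c in blobs(((h<6)|(h>174))&(sa>180)&(v>60)):
    r=cv2.minAreaRect(c); print('red',r[0],ray(r[0],22,K,C))
E
```

```text
0.1 [574.8   0.  403.9] 85.34123110857944 [[-0.  1. -0.]
 [ 1.  0.  0.]
 [ 0. -0. -1.]]
red (199.43243408203125, 276.0946044921875) [ 496.7 -143. ]
```

View pics/w1.png

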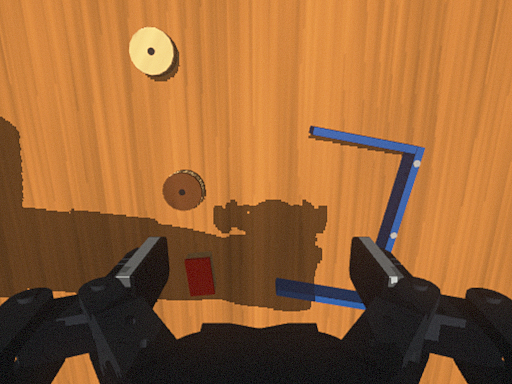

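The picture is unchanged because the move calls were refused. I'll try again with every field filled in.

Request:
jog_arm(
  targets=[
    {"dx":-5,"dy":-35,"dz":0,"wx":0,"wy":0,"wz":-0.12,"jaw":0.47},
    {"dx":-10,"dy":-70,"dz":0,"wx":0,"wy":0,"wz":-0.24,"jaw":0.47},
    {"dx":-15,"dy":-105,"dz":0,"wx":0,"wy":0,"wz":-0.36,"jaw":0.47},
    {"dx":-19,"dy":-142,"dz":0,"wx":0,"wy":0,"wz":-0.48,"jaw":0.47},
    {"dx":-19,"dy":-142,"dz":30,"wx":0,"wy":0,"wz":-0.6,"jaw":0.47},
    {"dx":-19,"dy":-142,"dz":60,"wx":0,"wy":0,"wz":-0.72,"jaw":0.47},
    {"dx":-19,"dy":-142,"dz":90,"wx":0,"wy":0,"wz":-0.84,"jaw":0.47},
    {"dx":-19,"dy":-142,"dz":120,"wx":0,"wy":0,"wz":-0.96,"jaw":0.47},
  ],
)

```text
time_s: 0.82
ee_pos: [432.6, -19.0, 283.9]
eef_rot: [0.001, 0.298, 0.955, 0.0]
ft_force: [1.1, -0.3, 0.2]
opening: 40.0
grip_force: 0.0
```

Request:
jog_arm(
  targets=[
    {"dx":0,"dy":0,"dz":20,"wx":0,"wy":0,"wz":-0.12,"jaw":0.47},
    {"dx":0,"dy":0,"dz":40,"wx":0,"wy":0,"wz":-0.24,"jaw":0.47},
    {"dx":0,"dy":0,"dz":40,"wx":0,"wy":0,"wz":-0.36,"jaw":0.47},
    {"dx":0,"dy":0,"dz":40,"wx":0,"wy":0,"wz":-0.43,"jaw":0.47},
    {"dx":0,"dy":0,"dz":40,"wx":0,"wy":0,"wz":-0.43,"jaw":0.47},
    {"dx":0,"dy":0,"dz":40,"wx":0,"wy":0,"wz":-0.43,"jaw":0.47},
  ],
)

```text
time_s: 1.32
ee_pos: [433.0, -19.0, 244.6]
eef_rot: [-0.0, 0.091, 0.996, 0.0]
ft_force: [0.5, 0.3, -0.7]
opening: 40.0
grip_force: 0.0
```

```bash
python3 - <<'E'
from h import *
s=ctrl.state(); print(s['time_s'],s['ee_pos'],s['opening']); np.set_printoptions(precision=3,suppress=True); print(T(s)[:3,:3])
im=eyes.snapshot('side'); cv2.imwrite('pics/s1.png',im[:,:,::-1])
im=eyes.snapshot('wrist'); cv2.imwrite('pics/w2.png',im[:,:,::-1])
E
```

```text
1.3167 [433.  -19.  244.6] 39.97207259886273
[[-0.983  0.182 -0.   ]
 [ 0.182  0.983  0.   ]
 [ 0.     0.    -1.   ]]
```

View pics/w2.png

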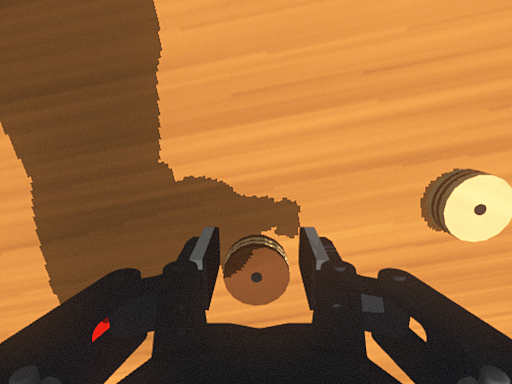

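View pics/s1.png

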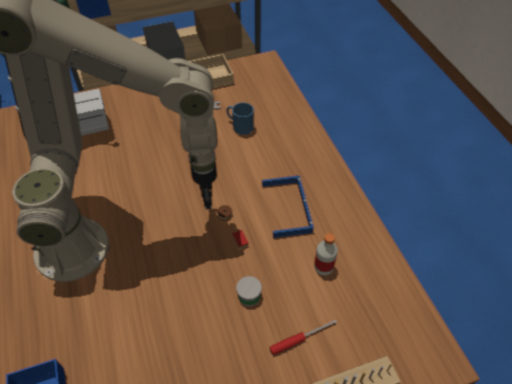

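Dark plug sits centred between the fingers at (256,277). The side view shows the frame's mouth clear ahead and the bottle and tin well away. I'll push the dark plug straight in.

Request:
jog_arm(
  targets=[
    {"dx":0,"dy":0,"dz":35,"wx":0,"wy":0,"wz":0,"jaw":0.47},
    {"dx":0,"dy":0,"dz":64,"wx":0,"wy":0,"wz":0,"jaw":0.47},
    {"dx":-8,"dy":0,"dz":64,"wx":0,"wy":0,"wz":0,"jaw":0.47},
    {"dx":-16,"dy":0,"dz":64,"wx":0,"wy":0,"wz":0,"jaw":0.47},
    {"dx":-24,"dy":0,"dz":64,"wx":0,"wy":0,"wz":0,"jaw":0.47},
    {"dx":-34,"dy":0,"dz":64,"wx":0,"wy":0,"wz":0,"jaw":0.47},
    {"dx":-46,"dy":0,"dz":64,"wx":0,"wy":0,"wz":0,"jaw":0.47},
    {"dx":-60,"dy":0,"dz":64,"wx":0,"wy":0,"wz":0,"jaw":0.47},
  ],
)

```text
time_s: 2.08
ee_pos: [494.1, -30.2, 182.5]
eef_rot: [0.002, 0.09, 0.996, -0.0]
ft_force: [0.1, 0.2, 0.1]
opening: 40.1
grip_force: 0.1
```

Request:
jog_arm(
  targets=[
    {"dx":-14,"dy":0,"dz":0,"wx":0,"wy":0,"wz":0,"jaw":0.47},
    {"dx":-28,"dy":0,"dz":0,"wx":0,"wy":0,"wz":0,"jaw":0.47},
    {"dx":-42,"dy":0,"dz":0,"wx":0,"wy":0,"wz":0,"jaw":0.47},
    {"dx":-56,"dy":0,"dz":0,"wx":0,"wy":0,"wz":0,"jaw":0.47},
    {"dx":-70,"dy":0,"dz":0,"wx":0,"wy":0,"wz":0,"jaw":0.47},
    {"dx":-84,"dy":0,"dz":0,"wx":0,"wy":0,"wz":0,"jaw":0.47},
    {"dx":-98,"dy":0,"dz":0,"wx":0,"wy":0,"wz":0,"jaw":0.47},
    {"dx":-110,"dy":0,"dz":0,"wx":0,"wy":0,"wz":0,"jaw":0.47},
  ],
)

```text
time_s: 2.75
ee_pos: [602.9, -50.1, 182.6]
eef_rot: [0.002, 0.09, 0.996, -0.0]
ft_force: [-0.7, -0.9, -1.1]
opening: 40.1
grip_force: 0.1
```

Request:
jog_arm(
  targets=[
    {"dx":-12,"dy":0,"dz":0,"wx":0,"wy":0,"wz":0,"jaw":0.47},
    {"dx":-24,"dy":0,"dz":0,"wx":0,"wy":0,"wz":0,"jaw":0.47},
    {"dx":-36,"dy":0,"dz":0,"wx":0,"wy":0,"wz":0,"jaw":0.47},
    {"dx":-46,"dy":0,"dz":0,"wx":0,"wy":0,"wz":0,"jaw":0.47},
    {"dx":-55,"dy":0,"dz":0,"wx":0,"wy":0,"wz":0,"jaw":0.47},
    {"dx":-63,"dy":0,"dz":0,"wx":0,"wy":0,"wz":0,"jaw":0.47},
    {"dx":-69,"dy":0,"dz":0,"wx":0,"wy":0,"wz":0,"jaw":0.47},
    {"dx":-72,"dy":0,"dz":0,"wx":0,"wy":0,"wz":0,"jaw":0.47},
  ],
)

```text
time_s: 3.42
ee_pos: [672.5, -62.8, 181.7]
eef_rot: [0.001, 0.09, 0.996, -0.0]
ft_force: [-1.8, 0.3, 2.1]
opening: 40.0
grip_force: 0.8
```

```bash
python3 - <<'E'
from h import *
s=ctrl.state(); print(s['time_s'],s['ee_pos'],s['ft_force'],s['opening'])
im=np.vstack([eyes.snapshot('wrist')[200:],eyes.snapshot('scene')]); cv2.imwrite('pics/w3.png',im[:,:,::-1])
E
```

```text
3.4167 [672.5 -62.8 181.7] [-1.8  0.3  2.1] 39.9983537205112
```

View pics/w3.png

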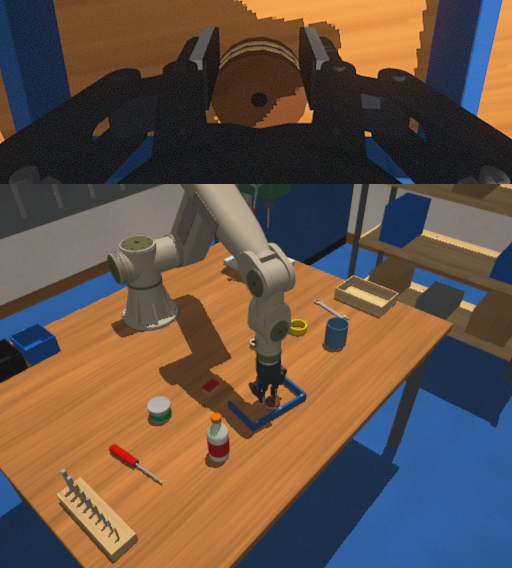

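The top strip shows the dark plug seated between the fingertips at about (259,100), inside the two blue side walls. Next I retreat, lift, and go behind the offcut turned 0.42 rad.

Request:
jog_arm(
  targets=[
    {"dx":25,"dy":0,"dz":0,"wx":0,"wy":0,"wz":0,"jaw":0.47},
    {"dx":45,"dy":0,"dz":-25,"wx":0,"wy":0,"wz":0,"jaw":0.47},
    {"dx":60,"dy":0,"dz":-60,"wx":0,"wy":0,"wz":0,"jaw":0.47},
    {"dx":95,"dy":-15,"dz":-60,"wx":0,"wy":0,"wz":-0.1,"jaw":0.47},
    {"dx":125,"dy":-40,"dz":-60,"wx":0,"wy":0,"wz":-0.2,"jaw":0.47},
    {"dx":155,"dy":-65,"dz":-60,"wx":0,"wy":0,"wz":-0.3,"jaw":0.47},
    {"dx":185,"dy":-90,"dz":-60,"wx":0,"wy":0,"wz":-0.42,"jaw":0.47},
    {"dx":206,"dy":-115,"dz":-60,"wx":0,"wy":0,"wz":-0.42,"jaw":0.47},
  ],
)

```text
time_s: 4.18
ee_pos: [444.5, -138.1, 240.7]
eef_rot: [-0.001, -0.122, 0.992, 0.0]
ft_force: [0.0, -0.6, 0.6]
opening: 40.2
grip_force: 0.0
```

```bash
python3 - <<'E'
from h import *
s=ctrl.state(); print(s['time_s'],s['ee_pos'])
K,C=cam('scene'); im=eyes.snapshot('scene')
hsv=cv2.cvtColor(im,cv2.COLOR_RGB2HSV).astype(int);h,sa,v=hsv[...,0],hsv[...,1],hsv[...,2]
for c in blobs(((h<6)|(h>174))&(sa>180)&(v>60),20):
    r=cv2.minAreaRect(c); print('red',r[0],ray(r[0],22,K,C))
M=T(s)[:3,:3]; u=np.array([.9716,.2368]); d=np.r_[np.array([496.8,-142.9])-52*u-s['ee_pos'][:2],0]; print('move',M.T@d,'yaw err',M.T@np.r_[u,0])
E
```

```text
4.1833 [ 444.5 -138.1  240.7]
red (123.23076629638672, 271.1538391113281) [ 520.  -504.5]
red (218.93643188476562, 264.9095458984375) [ 705.3 -313. ]
red (210.00001525878906, 201.00001525878906) [ 498.9 -147.7]
move [  2.5 -17.1  -0. ] yaw err [-1. -0. -0.]
```

Request:
jog_arm(
  targets=[
    {"dx":3,"dy":-18,"dz":0,"wx":0,"wy":0,"wz":0,"jaw":0.47},
    {"dx":3,"dy":-18,"dz":30,"wx":0,"wy":0,"wz":0,"jaw":0.47},
    {"dx":3,"dy":-18,"dz":60,"wx":0,"wy":0,"wz":0,"jaw":0.47},
    {"dx":-6,"dy":-18,"dz":60,"wx":0,"wy":0,"wz":0,"jaw":0.47},
    {"dx":-14,"dy":-18,"dz":60,"wx":0,"wy":0,"wz":0,"jaw":0.47},
    {"dx":-22,"dy":-18,"dz":60,"wx":0,"wy":0,"wz":0,"jaw":0.47},
    {"dx":-30,"dy":-18,"dz":60,"wx":0,"wy":0,"wz":0,"jaw":0.47},
    {"dx":-40,"dy":-18,"dz":60,"wx":0,"wy":0,"wz":0,"jaw":0.47},
  ],
)

```text
time_s: 4.9
ee_pos: [492.7, -146.4, 182.3]
eef_rot: [0.001, -0.12, 0.993, -0.001]
ft_force: [-0.1, -0.0, 0.6]
opening: 39.9
grip_force: 0.1
```

Request:
jog_arm(
  targets=[
    {"dx":-10,"dy":0,"dz":0,"wx":0,"wy":0,"wz":0,"jaw":0.47},
    {"dx":-20,"dy":0,"dz":0,"wx":0,"wy":0,"wz":0,"jaw":0.47},
    {"dx":-30,"dy":0,"dz":0,"wx":0,"wy":0,"wz":0,"jaw":0.47},
    {"dx":-40,"dy":0,"dz":0,"wx":0,"wy":0,"wz":0,"jaw":0.47},
    {"dx":-50,"dy":0,"dz":0,"wx":0,"wy":0,"wz":0,"jaw":0.47},
    {"dx":-58,"dy":0,"dz":0,"wx":0,"wy":0,"wz":0,"jaw":0.47},
    {"dx":-66,"dy":0,"dz":0,"wx":0,"wy":0,"wz":0,"jaw":0.47},
    {"dx":-74,"dy":0,"dz":0,"wx":0,"wy":0,"wz":0,"jaw":0.47},
  ],
)

```text
time_s: 5.57
ee_pos: [563.5, -128.9, 180.6]
eef_rot: [-0.0, -0.119, 0.993, 0.0]
ft_force: [-1.0, -0.2, 0.1]
opening: 40.6
grip_force: 0.2
```

```bash
python3 - <<'E'
from h import *
s=ctrl.state(); print(s['time_s'],s['ee_pos'],s['ft_force'],s['opening'])
im=np.vstack([eyes.snapshot('wrist')[200:],eyes.snapshot('scene')]); cv2.imwrite('pics/w4.png',im[:,:,::-1])
E
```

```text
5.5667 [ 563.5 -128.9  180.6] [-1.  -0.2  0.1] 40.62212473575711
```

View pics/w4.png

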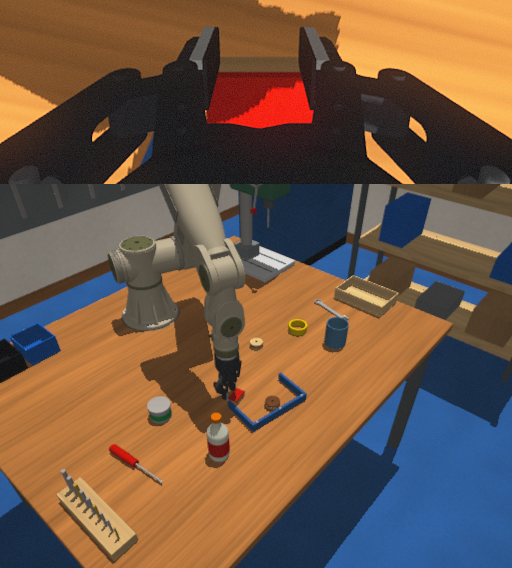

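The offcut is square against the fingers (red edge at rows 72–125 of the strip) and the dark plug lies inside the frame at (272,402). I'll push on another 68 mm and then back off.

Request:
jog_arm(
  targets=[
    {"dx":-10,"dy":0,"dz":0,"wx":0,"wy":0,"wz":0,"jaw":0.47},
    {"dx":-20,"dy":0,"dz":0,"wx":0,"wy":0,"wz":0,"jaw":0.47},
    {"dx":-30,"dy":0,"dz":0,"wx":0,"wy":0,"wz":0,"jaw":0.47},
    {"dx":-40,"dy":0,"dz":0,"wx":0,"wy":0,"wz":0,"jaw":0.47},
    {"dx":-50,"dy":0,"dz":0,"wx":0,"wy":0,"wz":0,"jaw":0.47},
    {"dx":-58,"dy":0,"dz":0,"wx":0,"wy":0,"wz":0,"jaw":0.47},
    {"dx":-64,"dy":0,"dz":0,"wx":0,"wy":0,"wz":0,"jaw":0.47},
    {"dx":-68,"dy":0,"dz":0,"wx":0,"wy":0,"wz":0,"jaw":0.47},
  ],
)

```text
time_s: 6.33
ee_pos: [629.7, -112.8, 180.7]
eef_rot: [0.0, -0.119, 0.993, -0.0]
ft_force: [-0.1, 0.7, -0.1]
opening: 40.2
grip_force: 0.2
```

Request:
jog_arm(
  targets=[
    {"dx":10,"dy":0,"dz":0,"wx":0,"wy":0,"wz":0,"jaw":0.47},
    {"dx":40,"dy":0,"dz":-10,"wx":0,"wy":0,"wz":0,"jaw":0.47},
    {"dx":60,"dy":0,"dz":-45,"wx":0,"wy":0,"wz":0,"jaw":0.47},
    {"dx":80,"dy":20,"dz":-60,"wx":0,"wy":0,"wz":0.12,"jaw":0.47},
    {"dx":100,"dy":50,"dz":-60,"wx":0,"wy":0,"wz":0.24,"jaw":0.47},
    {"dx":120,"dy":80,"dz":-60,"wx":0,"wy":0,"wz":0.36,"jaw":0.47},
    {"dx":120,"dy":115,"dz":-60,"wx":0,"wy":0,"wz":0.48,"jaw":0.47},
    {"dx":120,"dy":150,"dz":-60,"wx":0,"wy":0,"wz":0.6,"jaw":0.47},
  ],
)

```text
time_s: 7.0
ee_pos: [475.2, 4.3, 241.0]
eef_rot: [-0.0, 0.182, 0.983, 0.0]
ft_force: [1.3, 0.4, -0.6]
opening: 39.8
grip_force: 0.0
```

```bash
python3 - <<'E'
from h import *
s=ctrl.state(); print(s['time_s'],s['ee_pos'])
K,C=cam('scene'); im=eyes.snapshot('scene'); cv2.imwrite('pics/c5.png',cv2.resize(im[120:280,180:380,::-1],None,fx=3,fy=3))
hsv=cv2.cvtColor(im,cv2.COLOR_RGB2HSV).astype(int);h,sa,v=hsv[...,0],hsv[...,1],hsv[...,2]
for c in blobs(((h<6)|(h>174))&(sa>180)&(v>60),20):
    r=cv2.minAreaRect(c); print('red',r[0],ray(r[0],22,K,C))
# pale from first wrist picture 459,126.5 ; aim: frame (-90,50)
o=np.array([673.2,-72.1]);a=-.18;F=np.array([[np.cos(a),-np.sin(a)],[np.sin(a),np.cos(a)]])
pale=np.array([459.5,126]); way=o+F@[-85,48]; u=way-pale; L=np.linalg.norm(u);u/=L
p=pale-50*u; M=T(s)[:3,:3]; print('L',L,'ang',np.arctan2(u[1],u[0]),'start',p,'move',M.T@np.r_[p-s['ee_pos'][:2],0],'u in tool',np.arctan2(*(M.T@np.r_[u,0])[[1,0]]))
E
```

```text
7.0 [475.2   4.3 241. ]
red (123.34615325927734, 271.2307434082031) [ 520.4 -504.4]
red (219.0831298828125, 264.8875427246094) [ 705.6 -312.7]
red (254.6000213623047, 217.6999969482422) [ 658.7 -108.1]
L 193.98851830254526 ang -0.7744308824361251 start [423.8 161. ] move [104.2 127.8   0. ] u in tool -2.733839460535254
```

View pics/c5.png

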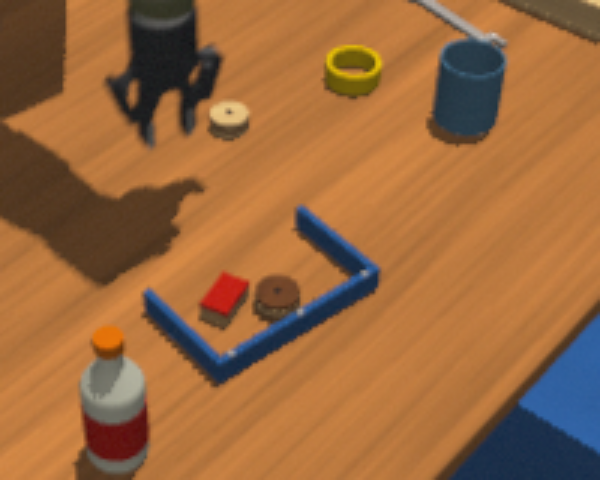

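The crop shows the offcut (225,300) and dark plug (277,298) inside the frame, with pale plug at (229,118) still to go. The current yaw lets the two fingers cradle it on both legs.

Request:
jog_arm(
  targets=[
    {"dx":27,"dy":27,"dz":0,"wx":0,"wy":0,"wz":0,"jaw":0.47},
    {"dx":54,"dy":54,"dz":0,"wx":0,"wy":0,"wz":0,"jaw":0.47},
    {"dx":81,"dy":81,"dz":0,"wx":0,"wy":0,"wz":0,"jaw":0.47},
    {"dx":108,"dy":108,"dz":0,"wx":0,"wy":0,"wz":0,"jaw":0.47},
    {"dx":108,"dy":108,"dz":0,"wx":0,"wy":0,"wz":0,"jaw":0.47},
  ],
)

```text
time_s: 7.47
ee_pos: [410.4, 146.7, 240.6]
eef_rot: [-0.001, 0.174, 0.985, 0.001]
ft_force: [-1.1, -0.6, -0.2]
opening: 40.1
grip_force: 0.0
```

```bash
python3 - <<'E'
from h import *
s=ctrl.state(); im=eyes.snapshot('wrist'); K,C=cam('wrist',s)
hsv=cv2.cvtColor(im,cv2.COLOR_RGB2HSV).astype(int);h,sa,v=hsv[...,0],hsv[...,1],hsv[...,2]
M=T(s)[:3,:3]
for c in blobs((h>17)&(h<32)&(sa<150)&(sa>60)&(v>180),300):
    (x,y),r=cv2.minEnclosingCircle(c); p=ray((x,y),22,K,C); print((x,y),r,p,'tool',M.T@np.r_[p-s['ee_pos'][:2],0],s['ee_pos'])
E
```

```text
(257.1385498046875, 286.9526672363281) 31.763763427734375 [460.4 127.6] tool [-53.5  -0.8  -0.2] [410.4 146.7 240.6]
```

Request:
jog_arm(
  targets=[
    {"dx":0,"dy":0,"dz":30,"wx":0,"wy":0,"wz":0,"jaw":0.47},
    {"dx":0,"dy":0,"dz":60,"wx":0,"wy":0,"wz":0,"jaw":0.47},
    {"dx":-10,"dy":0,"dz":60,"wx":0,"wy":0,"wz":0,"jaw":0.47},
    {"dx":-18,"dy":0,"dz":60,"wx":0,"wy":0,"wz":0,"jaw":0.47},
    {"dx":-26,"dy":0,"dz":60,"wx":0,"wy":0,"wz":0,"jaw":0.47},
    {"dx":-34,"dy":0,"dz":60,"wx":0,"wy":0,"wz":0,"jaw":0.47},
    {"dx":-43,"dy":-4,"dz":60,"wx":0,"wy":0,"wz":0,"jaw":0.47},
    {"dx":-52,"dy":-8,"dz":60,"wx":0,"wy":0,"wz":0,"jaw":0.47},
  ],
)

```text
time_s: 8.18
ee_pos: [461.3, 116.1, 181.9]
eef_rot: [0.001, 0.178, 0.984, 0.0]
ft_force: [0.2, 1.2, 2.4]
opening: 40.1
grip_force: 0.4
```

Request:
jog_arm(
  targets=[
    {"dx":-9,"dy":-4,"dz":0,"wx":0,"wy":0,"wz":0,"jaw":0.47},
    {"dx":-18,"dy":-8,"dz":0,"wx":0,"wy":0,"wz":0,"jaw":0.47},
    {"dx":-27,"dy":-12,"dz":0,"wx":0,"wy":0,"wz":0,"jaw":0.47},
    {"dx":-36,"dy":-16,"dz":0,"wx":0,"wy":0,"wz":0,"jaw":0.47},
    {"dx":-45,"dy":-20,"dz":0,"wx":0,"wy":0,"wz":0,"jaw":0.47},
    {"dx":-54,"dy":-24,"dz":0,"wx":0,"wy":0,"wz":0,"jaw":0.47},
    {"dx":-63,"dy":-28,"dz":0,"wx":0,"wy":0,"wz":0,"jaw":0.47},
    {"dx":-72,"dy":-32,"dz":0,"wx":0,"wy":0,"wz":0,"jaw":0.47},
  ],
)

```text
time_s: 8.85
ee_pos: [516.4, 61.0, 180.7]
eef_rot: [-0.0, 0.178, 0.984, 0.0]
ft_force: [-0.9, 0.3, 1.5]
opening: 40.5
grip_force: 0.9
```

```bash
python3 - <<'E'
from h import *
s=ctrl.state(); im=eyes.snapshot('wrist'); K,C=cam('wrist',s)
cv2.imwrite('pics/w6.png',im[200:,:,::-1])
M=T(s)[:3,:3]; o=np.array([673.2,-72.1]);a=-.18;F=np.array([[np.cos(a),-np.sin(a)],[np.sin(a),np.cos(a)]])
p=s['ee_pos'][:2]+(M@[-24,0,0])[:2]; print(s['ee_pos'],'plug est in frame',F.T@(p-o))
for g in([-85,50],[-8,52]): print(M.T@np.r_[o+F@g-p,0])
E
```

```text
[516.4  61.  180.7] plug est in frame [-154.5   98.6]
[-77.  -35.5  -0. ]
[-152.4  -19.9   -0. ]
```

View pics/w6.png

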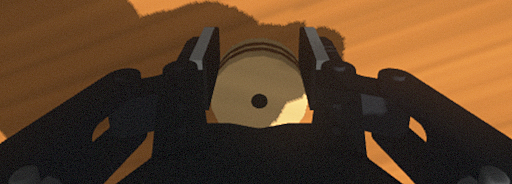

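The pale plug is cradled centrally, with its pilot hole at (259,100) in the crop. I'll carry on to the waypoint, then straight in.

Request:
jog_arm(
  targets=[
    {"dx":-10,"dy":-5,"dz":0,"wx":0,"wy":0,"wz":0,"jaw":0.47},
    {"dx":-20,"dy":-9,"dz":0,"wx":0,"wy":0,"wz":0,"jaw":0.47},
    {"dx":-30,"dy":-14,"dz":0,"wx":0,"wy":0,"wz":0,"jaw":0.47},
    {"dx":-40,"dy":-18,"dz":0,"wx":0,"wy":0,"wz":0,"jaw":0.47},
    {"dx":-50,"dy":-23,"dz":0,"wx":0,"wy":0,"wz":0,"jaw":0.47},
    {"dx":-60,"dy":-28,"dz":0,"wx":0,"wy":0,"wz":0,"jaw":0.47},
    {"dx":-70,"dy":-33,"dz":0,"wx":0,"wy":0,"wz":0,"jaw":0.47},
    {"dx":-77,"dy":-35,"dz":0,"wx":0,"wy":0,"wz":0,"jaw":0.47},
  ],
)

```text
time_s: 9.57
ee_pos: [576.7, 0.6, 180.7]
eef_rot: [0.0, 0.179, 0.984, -0.0]
ft_force: [0.2, -0.2, -0.3]
opening: 40.3
grip_force: 0.3
```

Request:
jog_arm(
  targets=[
    {"dx":-10,"dy":2,"dz":0,"wx":0,"wy":0,"wz":0,"jaw":0.47},
    {"dx":-20,"dy":4,"dz":0,"wx":0,"wy":0,"wz":0,"jaw":0.47},
    {"dx":-31,"dy":6,"dz":0,"wx":0,"wy":0,"wz":0,"jaw":0.47},
    {"dx":-42,"dy":8,"dz":0,"wx":0,"wy":0,"wz":0,"jaw":0.47},
    {"dx":-52,"dy":10,"dz":0,"wx":0,"wy":0,"wz":0,"jaw":0.47},
    {"dx":-61,"dy":12,"dz":0,"wx":0,"wy":0,"wz":0,"jaw":0.47},
    {"dx":-69,"dy":14,"dz":0,"wx":0,"wy":0,"wz":0,"jaw":0.47},
    {"dx":-75,"dy":15,"dz":0,"wx":0,"wy":0,"wz":0,"jaw":0.47},
  ],
)

```text
time_s: 10.23
ee_pos: [652.0, -10.6, 180.6]
eef_rot: [0.0, 0.178, 0.984, 0.0]
ft_force: [0.5, -0.0, 0.4]
opening: 39.9
grip_force: 0.3
```

Request:
jog_arm(
  targets=[
    {"dx":10,"dy":0,"dz":0,"wx":0,"wy":0,"wz":0,"jaw":0.47},
    {"dx":40,"dy":0,"dz":-10,"wx":0,"wy":0,"wz":0,"jaw":0.47},
    {"dx":65,"dy":0,"dz":-40,"wx":0,"wy":0,"wz":0,"jaw":0.47},
    {"dx":90,"dy":0,"dz":-70,"wx":0,"wy":0,"wz":0,"jaw":0.47},
    {"dx":120,"dy":0,"dz":-95,"wx":0,"wy":0,"wz":0,"jaw":0.47},
    {"dx":150,"dy":0,"dz":-110,"wx":0,"wy":0,"wz":0,"jaw":0.47},
    {"dx":180,"dy":0,"dz":-120,"wx":0,"wy":0,"wz":0,"jaw":0.47},
    {"dx":180,"dy":0,"dz":-120,"wx":0,"wy":0,"wz":0,"jaw":0.47},
  ],
)

```text
time_s: 10.9
ee_pos: [478.4, 54.3, 302.9]
eef_rot: [-0.001, 0.177, 0.984, 0.0]
ft_force: [-0.7, 0.0, 0.0]
opening: 40.1
grip_force: 0.0
```

```bash
python3 - <<'E'
from h import *
s=ctrl.state(); print(s['time_s'],s['ee_pos'])
im=eyes.snapshot('scene'); cv2.imwrite('pics/c7.png',cv2.resize(im[120:280,180:380,::-1],None,fx=3,fy=3))
E
```

```text
10.9 [478.4  54.3 302.9]
```

View pics/c7.png

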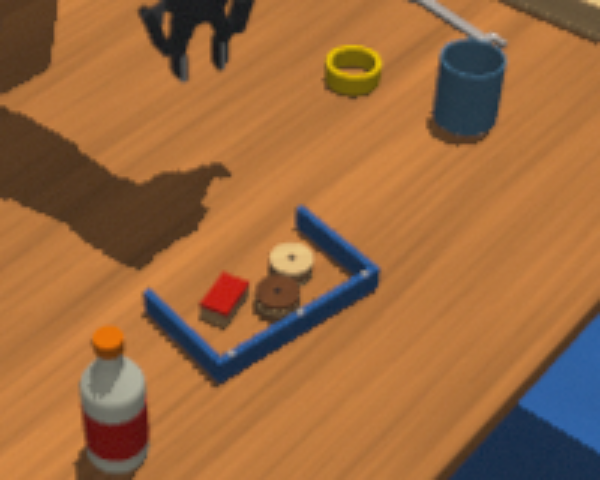

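The crop shows all three pieces inside the blue walls: pale plug (292,260), dark plug (277,290) and offcut (225,298). The tape, mug and bottle haven't moved. I'll check the numbers, then hand in.

```bash
python3 - <<'E'
from h import *
K,C=cam('scene'); o=np.array([673.2,-72.1]);a=-.18;F=np.array([[np.cos(a),-np.sin(a)],[np.sin(a),np.cos(a)]])
r=[F.T@(ray((180+x/3,120+y/3),22,K,C)-o) for x,y in((292,258),(277,290),(226,293))]; print(r)
if all(-28<p[0]<50 and abs(p[1])<85 for p in r): print(ctrl.finish_job())
E
```

```text
[array([-3.3, 51.9]), array([23.3,  8.6]), array([ -6.5, -36.1])]
the job is handed in; nothing more can be done
None
```

I pushed both plugs and the offcut along the bench into the catch frame and handed the job in at about 11 s. The last picture puts all three inside the walls, at least 30 mm past the judging limit at the open side; the tape, mug and glue bottle looked unmoved, and no verdict was returned.

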